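Slide a spacer plate out over the slideway lip, pinch it and lay it in the nest

ROBOT

A 6-joint arm with a two-finger parallel gripper is mounted at the origin on a cart in front of the work surface, level with it; the furniture and walls round the work are solid. World frame = base frame: x ahead of the robot, y to its left, z up, the work surface at z = 0. Lengths are in m, angles in rad, forces in N, time in s.
With the tool pointing down it reaches from about 0.325 to 0.9 m from the base axis. Payload 6.1 kg.
Tool frame: the origin (TCP) lies between the finger pads; the fingertips stand 17 mm ahead of it and the grasp point (between the pads) lies 2 mm behind it; y points along the fingers, x is the direction in which the jaws open and shut, and the axes are right-handed (so a half turn about y gives the same grasp; the last joint's range is limited). The gripper opens to 87 mm and grips with 3 to 60 N. Pads are 19 mm wide; open, the fingers measure 117 mm over their backs; the gripper's body (75 mm by 190 mm) begins 51 mm behind the grasp point.
Start: joints at [1.129, 0.22, 1.526, -0, 1.395, -0.126], TCP at [0.194, 0.594, 0.24] pointing down, gripper open.
Joint ranges: [-2.98, 2.98], [-0.91, 2.08], [0.09, 2.57], [-1.24, 4.39], [0.2, 2.65], [-2.68, 2.68]. Speed limits (rad/s): [2.57, 2.57, 3.01, 3.14, 3.14, 3.14].

INTERFACE

Orientations are given as a unit quaternion [w, x, y, z].
In Python, from station import robot gives the robot as it stands.
- The arm moves only by the tool servo_tool, never from a script. Its argument "series" is one flat list of numbers, 5 for each row, row after row: the finger opening in cm, from 0 to 8.7, then the shift along the world's x, y, z in cm, then the turn about the world's z in degrees. In form: [fingers, x, y, z, yaw, fingers, x, y, z, yaw, ...]. A call has 1 to 12 rows; each row is the pose to reach, as a shift and turn from the pose commanded when the call began; what a row does not reach only later rows make up. A row lasts 1/12 s, in which the tool goes at most 41.7 mm and 7.16 degrees, less where a joint would pass 70% of its speed; a pose out of reach is approached as far as the arm can. A call with a gripper value outside its range is refused whole. The fingers move at their own pace and stop on an object; "force" is the grip in N (left out, the last holds). Time passes only in rows, so rows that repeat a pose let the fingers close. It gives the time, the measured TCP pose, the force and the opening at its end, in the units of the state.
- robot.read_state(): the state, without advancing time (a new reading comes with each control period).
- robot.grab_frame(name): name is "scene" or "top" or "wrist"; returns the picture (480x640x3 uint8, blue, green, red); there is no depth.
- robot.camera_params(name): a dict with "intrinsics" (3x3 intrinsics, pixels), "dist" ([k1, k2, p1, p2, k3] as OpenCV has them; the pictures are not rectified), "extrinsics" (4x4, takes a point from camera to world coordinates). Camera axes: x right, y up, looking along -z (the intrinsics and any distortion apply to the point x, -y, -z); pixel columns grow to the right and rows downward; lengths in m; the calibration is good to about 2 mm. A picture is of the moment at which its call begins: read the wrist's pose just before it. camera_params takes no time and is no camera call; for the wrist camera it gives the pose at the moment of the call.
- robot.job_done(): hands the job in, once; it reports no verdict.
The state is a dict: "t": time; "joints": joint angles; "qd": joint speeds; "joint_efforts": joint torques, N m; "position": TCP position; "orientation": TCP orientation; "contact_force": force on the tool from outside, world axes, zero at the start; "wrist_torque": the same for the moment, N m; "gripper_width": opening from 0.0 (shut) to 1.0 (fully open).
Only numpy, scipy, OpenCV 4.12 (cv2) and the standard library are available. Lean on these libraries where they do the work, as an engineer would, in place of code of your own. Each camera call takes 0.05 s, during which the arm holds its last target. There are 200 camera calls.

TASK

The thin spacer plate lies sunk between the rails of its slideway, so its sides cannot be gripped: press on it only lightly from above with the fingertips, since a heavy push marks it, and slide it out of the open end until about a third of it overhangs. Then pinch the overhanging end by its two sides, lift the plate out and set it down gently, flat between the stops of the nest, and let go. Do not drop the plate, and leave the other things on the bench where they are.

Things in the scene. Friction and masses are not known exactly. Their poses are not given: they have to be found in the camera images.
- plate: spacer plate of plain aluminium leaves, 56 mm (its x) by 115 mm (its y), smooth, about 0.1 kg; its thickness is 4 to 8 mm, different each time and not given by its pose. Origin at the centre of its underside, z up. It starts lying in the slideway with its +y end 1 to 6 mm from the closed end
- slideway: fixed grey block, 83 mm wide (x), 130 mm long (y), with two dark rails that form a straight waxed channel along its y, open at -y, closed by an 8 mm wall at +y. Origin on its axis, 0 to 8 mm above the bench and 40 mm below the channel floor. Channel 59 mm wide; rails and wall 8 mm above its floor. Foot flange 105 x 100 mm, 8 mm above the origin
- slideway_lip (a point): middle of the edge of the channel floor at the open end, 65 mm toward -y from the slideway's origin and 40 mm above it; axes as the slideway's. The plate leaves toward -y
- nest: fixed dark steel pedestal, 36 mm wide (x), 135 mm long (y), top 32 mm above the bench; origin under its centre. End stops 9 mm above the top, 123 mm apart; side stops 6 mm above the top, 62 mm apart, only at y 17 to 51 mm; foot 78 mm wide, 6 mm high, at y 0 to 60 mm. In the -y half fingers have free room beside the pedestal down to 15 mm above the bench
- nest_seat (a point): centre of the nest's top face, 32 mm above the bench, where the centre of the plate's underside belongs; axes as the nest's; the plate's y lies along the nest's y
- tape_roll: bystander: roll of masking tape, 73 mm across, 19 mm high, origin at the centre of its underside
- offcut: bystander: wooden offcut 45 x 85 x 22 mm, origin at the centre of its underside
- case: bystander: small black case 44 x 62 x 24 mm, origin at the centre of its underside
- brush: bystander: flat parts brush 20 x 146 x 9 mm, origin at the centre of its underside
- loose_turned_a: bystander: turned brass part, 22 mm across, 20 mm high, origin at the centre of its underside
- loose_turned_b: bystander: the same kind of turned brass part, 22 mm across, 20 mm high, origin at the centre of its underside

How it is judged:
By the outcome, as a careful person would: the job done as asked, in the order asked, and still so for the second after the job is handed in, with the robot touching nothing.
It also fails if it takes over 66 s, if anything falls off the work surface, if the arm or the gripper's body presses on something with over 40 N, if the wrist force passes 120 N, or if a joint passes its speed limit or range.

## Working session

There is one attempt and no reset: what is moved stays moved. The work goes in short steps, Python scripts to look and compute and a tool call to move; the robot and the scene stay as the last step left them, time stands still between calls to the robot, and variables do not carry over. Pictures are saved under pics/ and viewed, about 8 in all and at most 12, crops included, and the job is handed in when it is done.

Besides the shell and the picture viewer there is one more tool, called after "Call:" by a JSON object that holds its "api" and its "payload". servo_tool: Moves the arm, as the interface text tells. Its arguments: {"type":"object","properties":{"series":{"type":"array"},"force":{"type":"number"}},"required":["series"]}

```bash
mkdir -p pics; ls; python3 - <<'E'
from station import robot
import cv2
print(robot.read_state())
for n in ("scene","top"):
    cv2.imwrite(f"pics/{n}0.png",robot.grab_frame(n)); p=robot.camera_params(n); print(n,p)
E
```

```text
pics
{'t': 0.0, 'joints': array([ 1.12889753e+00,  2.21206508e-01,  1.52762448e+00, -7.22866087e-06,
        1.39469561e+00, -1.26108782e-01]), 'qd': array([-0.00164243,  0.0001915 ,  0.00119314, -0.00254889,  0.00035049,
        0.0016893 ]), 'joint_efforts': array([-1.55002028e-03, -4.94610715e+01, -3.87382364e+01,  6.98678708e-02,
        5.70624112e-02, -1.61192866e-04]), 'position': array([0.19386042, 0.5935512 , 0.2384423 ]), 'orientation': array([-0.57206872,  0.57273042,  0.41456214, -0.41575891]), 'contact_force': array([-0.30891087,  0.131957  , -0.30300366]), 'wrist_torque': array([-0.02649189,  0.0101369 , -0.06680836]), 'gripper_width': 0.9966165849671049}
scene {'intrinsics': array([[476.00322272,   0.        , 319.00380249],
       [  0.        , 476.00322272, 236.67140243],
       [  0.        ,   0.        ,   1.        ]]), 'dist': array([0.02303138, 0.        , 0.        , 0.        , 0.        ]), 'extrinsics': array([[ 0.87526782,  0.21116004, -0.43510651,  0.0983981 ],
       [-0.48361593,  0.37343198, -0.79162124, -0.83126702],
       [-0.00467608,  0.90330504,  0.42897335,  0.46071148],
       [ 0.        ,  0.        ,  0.        ,  1.        ]])}
top {'intrinsics': array([[542.45065505,   0.        , 313.44340849],
       [  0.        , 542.45065505, 233.27767084],
       [  0.        ,   0.        ,   1.        ]]), 'dist': array([-0.03817373,  0.        ,  0.        ,  0.        ,  0.        ]), 'extrinsics': array([[-0.01147481,  0.99732994, -0.07212013,  0.39848151],
       [-0.9998028 , -0.0126125 , -0.01533936, -0.13178138],
       [-0.01620802,  0.07192989,  0.99727799,  1.16460965],
       [ 0.        ,  0.        ,  0.        ,  1.        ]])}
```

View pics/top0.png

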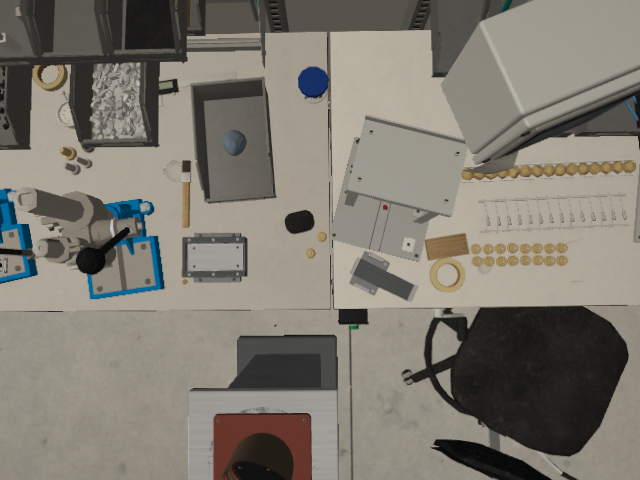

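View pics/scene0.png

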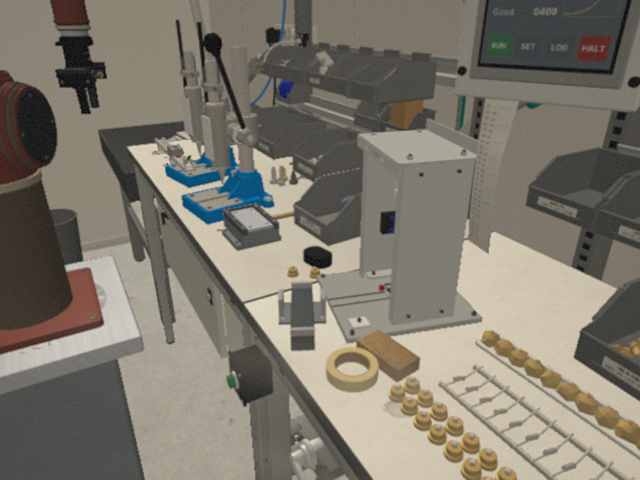

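The top view shows the slideway near pixel (215,258) and the nest near (385,278). The tape, offcut, case, loose parts and a tall press stand lie around the nest. I'll zoom in on both.

```bash
python3 - <<'E'
import cv2,numpy as np
t=cv2.imread("pics/top0.png"); s=cv2.imread("pics/scene0.png")
a=cv2.resize(t[222:297,170:270],(800,600),interpolation=cv2.INTER_CUBIC)[:, :]
b=cv2.resize(t[240:315,335:435],(800,600),interpolation=cv2.INTER_CUBIC)
c=cv2.resize(s[190:265,205:305],(800,600),interpolation=cv2.INTER_CUBIC)
d=cv2.resize(s[265:360,255:350],(400,300))
g=np.vstack([np.hstack([cv2.resize(a,(400,300)),cv2.resize(b,(400,300))]),np.hstack([cv2.resize(c,(400,300)),d])])
cv2.imwrite("pics/crop1.png",g)
E
```

```text
(no output)
```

View pics/crop1.png

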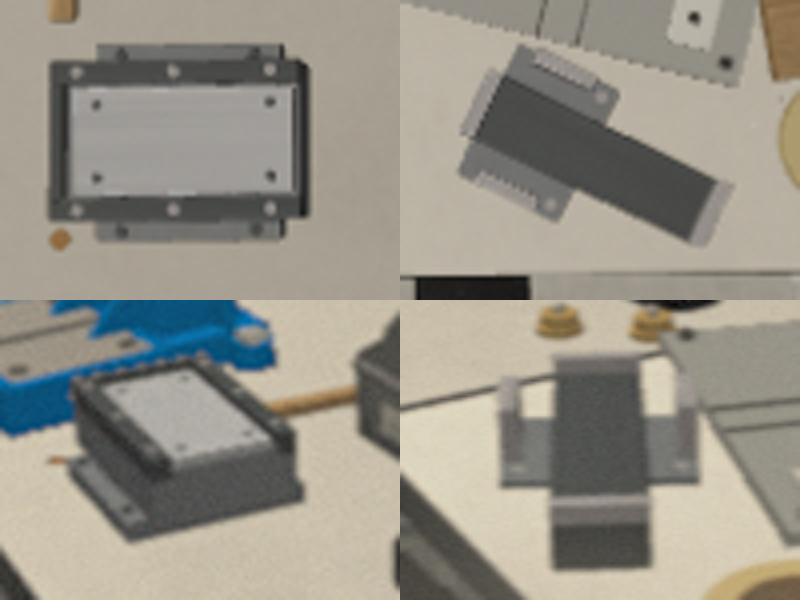

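The crops show the channel closed at image left (world +y) and open toward world -y. The nest's side stops are at its upper left, so the nest's y axis is turned about -26° from world y. Next I'll get coarse positions.

```bash
cat > h.py <<'E'
import cv2,numpy as np
from station import robot
def cast(P,uv,z):
    "pixels -> world points on plane height z"
    uv=np.array(uv,float).reshape(-1,1,2)
    n=cv2.undistortPoints(uv,P["intrinsics"],P["dist"]).reshape(-1,2)
    d=np.c_[n[:,0],-n[:,1],-np.ones(len(n))]; E=P["extrinsics"]
    w=d@E[:3,:3].T; c=E[:3,3]
    return c+w*((z-c[2])/w[:,2])[:,None]
def proj(P,X):
    E=P["extrinsics"]; c=(np.array(X,float).reshape(-1,3)-E[:3,3])@E[:3,:3]
    return cv2.projectPoints((c*[1,-1,-1]).reshape(-1,1,3),np.zeros(3),np.zeros(3),P["intrinsics"],P["dist"])[0].reshape(-1,2)
E
python3 - <<'E'
from h import *
from scipy.spatial.transform import Rotation as R
np.set_printoptions(precision=4,suppress=True)
T=robot.camera_params("top")
A=lambda q:[(170+u/4,222+v/4) for u,v in q]; B=lambda q:[(335+(u-400)/4,240+v/4) for u,v in q]
print("plate",cast(T,A([(70,86),(295,86),(295,195),(70,195)]),.05))
print("nest stops ends",cast(T,B([(497,70),(465,135),(733,183),(700,245)]),.041))
print("stand base",cast(T,[(466,150),(384,117),(333,243),(429,262)],.01), cast(T,[(430,215),(345,180)],.01))
print("case,brass",cast(T,[(299,221),(321,236),(310,253)],.02),"tape",cast(T,[(448,274)],.019),"offcut",cast(T,[(446,246)],.02))
s=robot.read_state(); q=s["orientation"]; M=R.from_quat(q[[1,2,3,0]]).as_matrix(); print(M)
W=robot.camera_params("wrist"); E=W["extrinsics"]; print(W["intrinsics"],W["dist"]); print("cam in tool",M.T@(E[:3,3]-s["position"])); print(M.T@E[:3,:3])
E
```

```text
plate [[0.4612 0.1463 0.05  ]
 [0.4598 0.0294 0.05  ]
 [0.4037 0.0296 0.05  ]
 [0.4049 0.146  0.05  ]]
nest stops ends [[ 0.4283 -0.2087  0.041 ]
 [ 0.395  -0.1916  0.041 ]
 [ 0.3686 -0.3292  0.041 ]
 [ 0.3371 -0.3114  0.041 ]]
stand base [[ 0.6579 -0.4451  0.01  ]
 [ 0.7328 -0.2699  0.01  ]
 [ 0.4607 -0.1555  0.01  ]
 [ 0.4178 -0.3586  0.01  ]] [[ 0.518  -0.3634  0.01  ]
 [ 0.5959 -0.1831  0.01  ]]
case,brass [[ 0.5077 -0.0838  0.02  ]
 [ 0.4753 -0.1301  0.02  ]
 [ 0.4396 -0.1064  0.02  ]] tape [[ 0.3919 -0.3962  0.019 ]] offcut [[ 0.4508 -0.3934  0.02  ]]
[[ 0.3106 -0.0008 -0.9505]
 [ 0.9505 -0.0016  0.3106]
 [-0.0018 -1.      0.0002]]
[[404.7017   0.     321.3922]
 [  0.     404.7017 239.4556]
 [  0.       0.       1.    ]] [-0.034  0.     0.     0.     0.   ]
cam in tool [ 0.0003 -0.1461  0.0716]
[[ 1.     -0.0011  0.0003]
 [ 0.0006  0.2624 -0.965 ]
 [ 0.001   0.965   0.2624]]
```

```bash
python3 - <<'E'
from h import *
np.set_printoptions(precision=3,suppress=True)
T=robot.camera_params("top");S=robot.camera_params("scene")
def tri(a,b):
    r=[]
    for P,u in((T,a),(S,b)):
        c=P["extrinsics"][:3,3]; d=cast(P,[u],0)[0]-c; r.append((c,d/np.linalg.norm(d)))
    (c1,d1),(c2,d2)=r; A=np.c_[d1,-d2]; k=np.linalg.lstsq(A,c2-c1,rcond=None)[0]
    p,q=c1+k[0]*d1,c2+k[1]*d2; return (p+q)/2,np.linalg.norm(p-q)
print("ball",tri((91,262),(212,45)))
print("tower top front right",tri((449,214),(478,158)),"front left",tri((347,180),(362,141)))
for z in(0,.2,.3): print(z,cast(T,[(160,290),(155,237),(100,245)],z).round(3).tolist())
E
```

```text
ball (array([0.417, 0.2  , 0.396]), np.float64(0.00020325291736163572))
tower top front right (array([ 0.527, -0.377,  0.278]), np.float64(0.09848486503214954)) front left (array([ 0.549, -0.173,  0.262]), np.float64(0.00889117897046262))
0 [[0.364, 0.218, 0.0], [0.479, 0.23, 0.0], [0.463, 0.351, 0.0]]
0.2 [[0.37, 0.158, 0.2], [0.465, 0.168, 0.2], [0.452, 0.268, 0.2]]
0.3 [[0.373, 0.128, 0.3], [0.458, 0.137, 0.3], [0.446, 0.227, 0.3]]
```

Call:
{"api": "servo_tool", "payload": {"series": [8.7, 1, -4, 0, -5, 8.7, 1.6, -8, 0, -10, 8.7, 2.4, -12, 0, -15, 8.7, 3.2, -16, 0, -22, 8.7, 4, -20, 0, -29, 8.7, 4.8, -24, 0, -36, 8.7, 5.6, -28, 0, -43, 8.7, 6.4, -32, 0, -50, 8.7, 7.2, -36, 0, -57, 8.7, 8, -40, 0, -64, 8.7, 9, -44, 0, -70, 8.7, 11, -47.5, 0, -72]}}

```text
t: 1.1
position: [0.303, 0.1173, 0.2394]
orientation: [0.707, -0.707, 0.002, -0.002]
contact_force: [1.4, 0.9, 0.7]
gripper_width: 1.0
```

Call:
{"api": "servo_tool", "payload": {"series": [8.7, 3, -2.5, 0, 0, 8.7, 6.5, -4, 0, 0, 8.7, 10, -5.5, 0, 0, 8.7, 12.8, -7, 0, 0, 8.7, 12.8, -7, 0, 0, 8.7, 12.8, -7, 0, 0]}}

```text
t: 1.6
position: [0.4323, 0.0482, 0.2385]
orientation: [0.707, -0.707, 0.002, -0.0]
contact_force: [-0.3, -0.3, -0.9]
gripper_width: 0.998
```

```bash
python3 - <<'E'
from h import *
np.set_printoptions(precision=4,suppress=True)
print(robot.read_state()); print(robot.camera_params("wrist")["extrinsics"]); cv2.imwrite("pics/w1.png",robot.grab_frame("wrist"))
E
```

```text
{'t': 1.6, 'joints': array([-0.0706, -0.2497,  1.9933,  0.0001,  1.401 , -0.0668]), 'qd': array([ 0.0306, -0.0544,  0.0412,  0.0059,  0.0178,  0.0065]), 'joint_efforts': array([ -0.9506, -25.7232, -40.0332,  -0.0496,  -0.2805,  -0.0904]), 'position': array([0.4323, 0.0482, 0.2385]), 'orientation': array([ 0.7072, -0.707 ,  0.0024, -0.0003]), 'contact_force': array([-0.3256, -0.2738, -0.9226]), 'wrist_torque': array([-0.1061,  0.0988,  0.0425]), 'gripper_width': 0.9979622973880836}
[[ 1.      0.0021  0.0029  0.4329]
 [-0.0028  0.965   0.2621  0.1199]
 [-0.0023 -0.2621  0.965   0.3846]
 [ 0.      0.      0.      1.    ]]
```

View pics/w1.png

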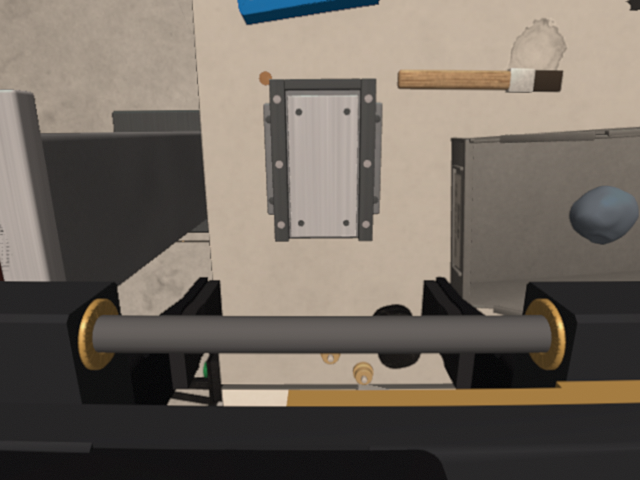

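The wrist view shows the plate at columns 287–359, rows 95–237, with the open end facing the gripper. Next is the measurement.

```bash
python3 - <<'E'
from h import *
np.set_printoptions(precision=4,suppress=True)
P=robot.camera_params("wrist"); im=cv2.imread("pics/w1.png"); g=cv2.cvtColor(im,cv2.COLOR_BGR2GRAY)
m=np.zeros_like(g); m[88:243,280:366]=(g[88:243,280:366]>115)
m=cv2.morphologyEx(m,cv2.MORPH_OPEN,np.ones((5,5)))
c=max(cv2.findContours(m,cv2.RETR_EXTERNAL,cv2.CHAIN_APPROX_NONE)[0],key=cv2.contourArea); r=cv2.boxPoints(cv2.minAreaRect(c)); print(r)
for z in(.045,.05,.055):
    w=cast(P,r,z); print(z,w[:,:2].tolist(),[np.linalg.norm(w[i]-w[i-1]).round(4) for i in range(4)],w.mean(0))
# dark outline profiles
print("row160",g[160,262:300].tolist()); print(g[160,350:390].tolist()); print("col320 low",g[228:250,320].tolist(),"up",g[72:102,320].tolist(), "railcol 281",g[228:250,281].tolist())
E
```

```text
[[287.  91.]
 [358.  91.]
 [358. 236.]
 [287. 236.]]
0.045 [[0.40400084954400645, 0.15062586151418753], [0.4604282906339902, 0.15052622701579702], [0.46291916782726583, 0.03139480575792497], [0.4012759798475687, 0.031465157521710946]] [np.float64(0.1192), np.float64(0.0564), np.float64(0.1192), np.float64(0.0616)] [0.4322 0.091  0.045 ]
0.05 [[0.4044122004692965, 0.1501833203919602], [0.4600093306433949, 0.15008515198187733], [0.46246355541218065, 0.03270670972827387], [0.4017274263187423, 0.03277602628939437]] [np.float64(0.1174), np.float64(0.0556), np.float64(0.1174), np.float64(0.0607)] [0.4322 0.0914 0.05  ]
0.055 [[0.4048235513945865, 0.14974077926973284], [0.45959037065279956, 0.14964407694795764], [0.46200794299709547, 0.034018613698622774], [0.40217887278991593, 0.03408689505707779]] [np.float64(0.1157), np.float64(0.0548), np.float64(0.1157), np.float64(0.0598)] [0.4322 0.0919 0.055 ]
row160 [177, 180, 171, 120, 100, 111, 113, 114, 109, 86, 67, 72, 74, 73, 79, 90, 100, 101, 97, 82, 72, 71, 71, 64, 51, 81, 120, 148, 167, 165, 163, 163, 165, 169, 172, 172, 172, 171]
[173, 177, 177, 175, 172, 169, 158, 135, 108, 66, 60, 73, 74, 77, 92, 117, 134, 134, 123, 106, 82, 71, 69, 71, 88, 111, 113, 113, 111, 108, 117, 150, 175, 178, 177, 177, 177, 178, 180, 178]
col320 low [168, 168, 167, 167, 166, 168, 168, 163, 122, 87, 121, 168, 175, 172, 171, 170, 170, 170, 171, 169, 171, 171] up [181, 180, 180, 179, 180, 179, 159, 101, 72, 74, 75, 74, 75, 74, 74, 70, 58, 51, 85, 114, 118, 116, 122, 153, 179, 178, 175, 174, 174, 175] railcol 281 [109, 75, 68, 68, 68, 69, 68, 69, 70, 69, 68, 67, 67, 106, 164, 174, 171, 170, 170, 171, 170, 170]
```

Call:
{"api": "servo_tool", "payload": {"series": [0, 0, 1, -2, 0, 0, 0, 2.2, -5, 0, 0, 0, 3.2, -8, 0, 0, 0, 3.2, -11, 0, 0, 0, 3.2, -14, 0, 0, 0, 3.2, -15.7, 0, 0, 0, 3.2, -15.7, 0, 0, 0, 3.2, -15.7, 0, 0, 0, 3.2, -15.7, 0, 0, 0, 3.2, -15.7, 0]}}

```text
t: 2.48
position: [0.4335, 0.0813, 0.0846]
orientation: [0.707, -0.707, -0.001, -0.002]
contact_force: [0.6, -0.0, -1.1]
gripper_width: 0.323
```

Call:
{"api": "servo_tool", "payload": {"series": [0, 0, 0, -0.2, 0, 0, 0, 0, -0.2, 0, 0, 0, 0, -0.2, 0]}}

```text
t: 2.73
position: [0.4325, 0.0811, 0.0811]
orientation: [0.707, -0.707, 0.0, -0.001]
contact_force: [-0.3, 0.2, 1.2]
gripper_width: 0.097
```

Call:
{"api": "servo_tool", "payload": {"series": [0, 0, 0, -0.2, 0, 0, 0, 0, -0.4, 0, 0, 0, 0, -0.5, 0, 0, 0, 0, -0.5, 0]}}

```text
t: 3.07
position: [0.4318, 0.081, 0.0751]
orientation: [0.707, -0.707, 0.001, -0.0]
contact_force: [0.1, 0.7, -0.2]
gripper_width: 0.004
```

Call:
{"api": "servo_tool", "payload": {"series": [0, 0, 0, -0.1, 0, 0, 0, 0, -0.2, 0, 0, 0, 0, -0.2, 0]}}

```text
t: 3.32
position: [0.4319, 0.0811, 0.0733]
orientation: [-0.707, 0.707, -0.001, 0.0]
contact_force: [0.2, -0.4, -0.2]
gripper_width: 0.007
```

Now small steps until the fingertips make contact.

Call:
{"api": "servo_tool", "payload": {"series": [0, 0, 0, -0.1, 0, 0, 0, 0, -0.1, 0]}}

```text
t: 3.48
position: [0.432, 0.0811, 0.0724]
orientation: [0.707, -0.707, 0.001, -0.0]
contact_force: [0.0, 0.7, -1.1]
gripper_width: 0.008
```

Call:
{"api": "servo_tool", "payload": {"series": [0, 0, 0, -0.1, 0, 0, 0, 0, -0.1, 0]}}

```text
t: 3.65
position: [0.432, 0.0811, 0.0714]
orientation: [0.707, -0.707, 0.001, -0.001]
contact_force: [0.2, 0.2, -0.2]
gripper_width: 0.004
```

Call:
{"api": "servo_tool", "payload": {"series": [0, 0, 0, -0.1, 0, 0, 0, 0, -0.1, 0]}}

```text
t: 3.82
position: [0.432, 0.0811, 0.0704]
orientation: [0.707, -0.707, 0.001, -0.001]
contact_force: [0.7, 0.3, -0.3]
gripper_width: 0.004
```

Call:
{"api": "servo_tool", "payload": {"series": [0, 0, 0, -0.05, 0, 0, 0, 0, -0.05, 0]}}

```text
t: 3.98
position: [0.4321, 0.0811, 0.07]
orientation: [0.707, -0.707, 0.001, -0.001]
contact_force: [1.0, -0.6, -0.5]
gripper_width: 0.006
```

Call:
{"api": "servo_tool", "payload": {"series": [0, 0, 0, -0.05, 0, 0, 0, 0, -0.05, 0]}}

```text
t: 4.15
position: [0.4321, 0.0811, 0.0695]
orientation: [-0.707, 0.707, -0.001, 0.001]
contact_force: [0.0, 0.4, -0.5]
gripper_width: 0.007
```

Call:
{"api": "servo_tool", "payload": {"series": [0, 0, 0, -0.05, 0, 0, 0, 0, -0.05, 0]}}

```text
t: 4.32
position: [0.4321, 0.0811, 0.069]
orientation: [-0.707, 0.707, -0.001, 0.001]
contact_force: [-0.4, 0.4, 0.1]
gripper_width: 0.004
```

Call:
{"api": "servo_tool", "payload": {"series": [0, 0, 0, -0.05, 0, 0, 0, 0, -0.05, 0]}}

```text
t: 4.48
position: [0.432, 0.0811, 0.0684]
orientation: [-0.707, 0.707, -0.001, 0.001]
contact_force: [0.3, -0.1, 0.8]
gripper_width: 0.003
```

Call:
{"api": "servo_tool", "payload": {"series": [0, 0, 0, -0.05, 0, 0, 0, 0, -0.05, 0]}}

```text
t: 4.65
position: [0.432, 0.0811, 0.0679]
orientation: [0.707, -0.707, 0.001, -0.001]
contact_force: [-0.6, -0.4, -1.2]
gripper_width: 0.003
```

Call:
{"api": "servo_tool", "payload": {"series": [0, 0, 0, -0.05, 0, 0, 0, 0, -0.05, 0]}}

```text
t: 4.82
position: [0.432, 0.0811, 0.0675]
orientation: [0.707, -0.707, 0.001, -0.001]
contact_force: [0.1, 0.2, 1.0]
gripper_width: 0.007
```

Call:
{"api": "servo_tool", "payload": {"series": [0, 0, 0, -0.05, 0, 0, 0, 0, -0.05, 0]}}

```text
t: 4.98
position: [0.4322, 0.0811, 0.0672]
orientation: [-0.707, 0.707, -0.001, 0.001]
contact_force: [-1.1, 0.0, 2.0]
gripper_width: 0.004
```

Call:
{"api": "servo_tool", "payload": {"series": [0, 0, 0, -0.03, 0, 0, 0, 0, -0.03, 0]}}

```text
t: 5.15
position: [0.4322, 0.0811, 0.0671]
orientation: [-0.707, 0.707, -0.001, 0.001]
contact_force: [-1.2, 0.7, 4.2]
gripper_width: 0.004
```

Call:
{"api": "servo_tool", "payload": {"series": [0, 0, -0.1, 0, 0, 0, 0, -0.3, 0, 0, 0, 0, -0.5, 0, 0, 0, 0, -0.7, 0, 0, 0, 0, -0.9, 0, 0, 0, 0, -1, 0, 0]}}

```text
t: 5.65
position: [0.4326, 0.0709, 0.0671]
orientation: [0.707, -0.707, 0.0, -0.001]
contact_force: [-0.4, 2.8, 6.2]
gripper_width: 0.007
```

```bash
cat > look.py <<'E'
from h import *
import sys
np.set_printoptions(precision=4,suppress=True)
P=robot.camera_params("wrist"); s=robot.read_state(); im=robot.grab_frame("wrist"); cv2.imwrite(f"pics/{sys.argv[1]}.png",im); print(s["position"],s["contact_force"])
E
python3 look.py w2
```

```text
[0.4326 0.0709 0.0671] [-0.4381  2.7569  6.2075]
```

View pics/w2.png

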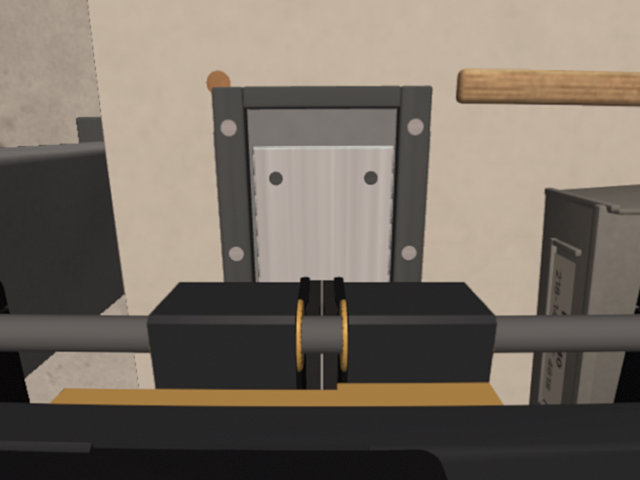

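Row 147 (plate's rear edge) against row 108 (wall) shows the plate moved with the fingers. The side force of 2.8 N under about 6 N of press suggests it's sticking to the fingers. I'll ease off slightly and continue.

Call:
{"api": "servo_tool", "payload": {"series": [0, 0, -0.2, 0.01, 0, 0, 0, -0.4, 0.01, 0, 0, 0, -0.6, 0.01, 0, 0, 0, -0.8, 0.01, 0, 0, 0, -1, 0.01, 0]}}

```text
t: 6.12
position: [0.4325, 0.0609, 0.0671]
orientation: [0.707, -0.707, 0.0, -0.001]
contact_force: [-0.6, 1.9, 5.3]
gripper_width: 0.008
```

Call:
{"api": "servo_tool", "payload": {"series": [0, 0, -0.2, 0, 0, 0, 0, -0.4, 0, 0, 0, 0, -0.6, 0, 0, 0, 0, -0.8, 0, 0, 0, 0, -1, 0, 0]}}

```text
t: 6.53
position: [0.4325, 0.0509, 0.0671]
orientation: [0.707, -0.707, 0.0, -0.001]
contact_force: [-0.2, 2.8, 5.0]
gripper_width: 0.005
```

```bash
python3 look.py w3; python3 - <<'E'
from h import *
P=robot.camera_params("wrist"); g=cv2.cvtColor(cv2.imread("pics/w3.png"),cv2.COLOR_BGR2GRAY).astype(float)
v=g[60:280,310:335].mean(1); d=np.diff(v)
e=[(60+i,round(d[i])) for i in range(len(d)) if abs(d[i])>8]; print(e)
rows=[r for r,_ in e]
for z in(.044,.050,.052): print(z,[(r,cast(P,[(322,r+.5)],z)[0][1].round(4)) for r in rows])
w=g[230]; dd=np.diff(w); print([(i,round(dd[i])) for i in range(180,460) if abs(dd[i])>15])
E
```

```text
[0.4325 0.0509 0.0671] [-0.1654  2.781   4.9539]
[(144, 20), (145, 44), (148, -9), (278, -13)]
0.044 [(144, np.float64(0.1164)), (145, np.float64(0.116)), (148, np.float64(0.1148)), (278, np.float64(0.0583))]
0.05 [(144, np.float64(0.1167)), (145, np.float64(0.1163)), (148, np.float64(0.1151)), (278, np.float64(0.0605))]
0.052 [(144, np.float64(0.1167)), (145, np.float64(0.1163)), (148, np.float64(0.1152)), (278, np.float64(0.0613))]
[(219, -41), (220, -49), (221, -19), (249, -17), (252, 36), (253, 48), (256, 20), (257, 22), (390, -27), (391, -32), (392, -42), (393, -20), (395, 17), (423, 17), (424, 53), (425, 41)]
```

Call:
{"api": "servo_tool", "payload": {"series": [0, 0, -0.2, 0, 0, 0, 0, -0.4, 0, 0, 0, 0, -0.6, 0, 0, 0, 0, -0.8, 0, 0, 0, 0, -1, 0, 0, 0, 0, -1.1, 0, 0, 0, 0, -1.1, 0, 0]}}

```text
t: 7.17
position: [0.4324, 0.0397, 0.0671]
orientation: [-0.707, 0.707, -0.0, 0.001]
contact_force: [0.7, 1.6, 5.3]
gripper_width: 0.008
```

```bash
python3 look.py w4; python3 - <<'E'
from h import *
P=robot.camera_params("wrist"); g=cv2.cvtColor(cv2.imread("pics/w4.png"),cv2.COLOR_BGR2GRAY).astype(float)
v=g[40:280,310:335].mean(1); d=np.diff(v)
e=[(40+i,round(d[i])) for i in range(len(d)) if abs(d[i])>8]; print(e)
for z in (.044,.05): print([(r,cast(P,[(322,r+.5)],z)[0][1].round(4)) for r,_ in e])
E
```

```text
[0.4324 0.0397 0.0671] [0.7122 1.6238 5.29  ]
[(144, 20), (145, 45), (148, -9), (278, -13)]
[(144, np.float64(0.1055)), (145, np.float64(0.1051)), (148, np.float64(0.1039)), (278, np.float64(0.0474))]
[(144, np.float64(0.1057)), (145, np.float64(0.1054)), (148, np.float64(0.1042)), (278, np.float64(0.0496))]
```

Overhang is about 39 mm. Lift off, open, and move over the overhanging end.

Call:
{"api": "servo_tool", "payload": {"series": [0, 0, 0, 0.5, 0, 0, 0, 0, 2, 0, 0, 0, 0, 5, 0, 8.7, 0, -1.5, 6, 0, 8.7, 0, -3.1, 6, 0, 8.7, 0, -3.1, 6, 0, 8.7, 0, -3.1, 6, 0, 8.7, 0, -3.1, 6, 0, 8.7, 0, -3.1, 6, 0, 8.7, 0, -3.1, 6, 0, 8.7, 0, -3.1, 6, 0]}}

```text
t: 8.13
position: [0.4317, 0.0096, 0.1264]
orientation: [0.707, -0.707, 0.001, 0.0]
contact_force: [-0.5, -0.2, -0.1]
gripper_width: 0.526
```

```bash
python3 look.py w5
```

```text
[0.4317 0.0096 0.1264] [-0.5021 -0.1805 -0.0626]
```

View pics/w5.png

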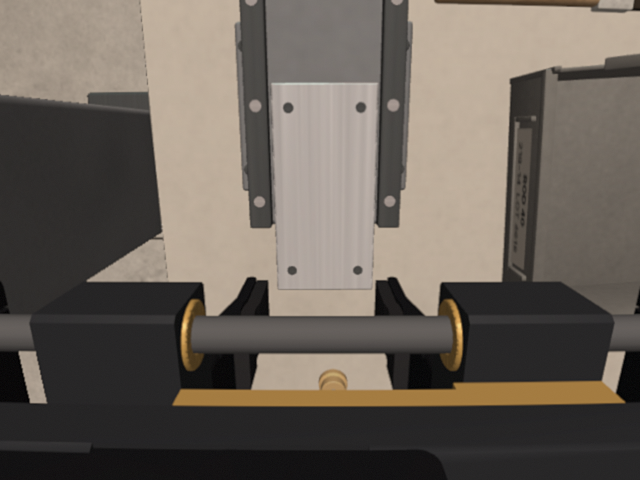

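The plate spans rows 83–289 and the rails end at row 227, so close to a third overhangs. Next I'll compute its x, y and yaw.

```bash
python3 - <<'E'
from h import *
np.set_printoptions(precision=4,suppress=True)
P=robot.camera_params("wrist"); g=cv2.cvtColor(cv2.imread("pics/w5.png"),cv2.COLOR_BGR2GRAY).astype(float)
def edge(line,a,b,s):  # strongest signed gradient
    d=s*np.diff(cv2.GaussianBlur(line[None],(5,1),0)[0]); i=a+np.argmax(d[a:b]); y0,y1,y2=d[i-1:i+2]; return i+.5+.5*(y0-y2)/(y0-2*y1+y2)
col=g[:,315:332].mean(1); f=edge(col,270,300,-1); r=edge(col,70,95,1)
print("rows",r,f,cast(P,[(323,r),(323,f)],.05)[:,1])
for row in(100,150,200,250,275):
    l=edge(g[row],264,284,1); q=edge(g[row],364,384,-1); w=cast(P,[(l,row),(q,row)],.05); print(row,l,q,w[:,0],w[:,0].mean(),w[0,1])
rl=edge(g[:,255:266].mean(1),215,240,1);print("rail end",cast(P,[(260,rl)],.052))
E
```

```text
rows 82.04746600741656 287.46989966555185 [ 0.1052 -0.0087]
100 268.7881773399015 378.65909090909093 [0.4043 0.4618] 0.4330773489338541 0.09630956128014174
150 270.1904761904762 377.2432432432432 [0.4043 0.462 ] 0.4331095786439314 0.07061469117250448
200 272.2 375.05263157894734 [0.4045 0.4617] 0.4330984494668888 0.0433852085782153
250 277.9021739130435 371.14285714285717 [0.4069 0.4604] 0.4336550225535407 0.014385691821526742
275 278.6666666666667 370.0900900900901 [0.4069 0.4603] 0.4336020452189159 -0.0008625530179405677
rail end [[0.3974 0.028  0.052 ]]
```

Call:
{"api": "servo_tool", "payload": {"series": [8.7, 0.2, 0, -1, 0, 8.7, 0.2, 0, -2, 0, 8.7, 0.2, 0, -2, 0, 8.7, 0.2, 0, -2, 0, 8.7, 0.2, 0, -2, 0, 8.7, 0.2, 0, -4, 0, 8.7, 0.2, 0, -6, 0, 8.7, 0.2, 0, -7.5, 0, 8.7, 0.2, 0, -8, 0, 8.7, 0.2, 0, -8, 0, 8.7, 0.2, 0, -8, 0]}}

```text
t: 9.1
position: [0.4344, 0.009, 0.0473]
orientation: [-0.707, 0.707, -0.001, 0.001]
contact_force: [0.6, 0.3, 0.3]
gripper_width: 1.002
```

Call:
{"api": "servo_tool", "payload": {"series": [8.7, -0.08, 0, -0.15, 0, 8.7, -0.08, 0, -0.15, 0, 6.6, -0.08, 0, -0.15, 0, 6.6, -0.08, 0, -0.15, 0, 6.2, -0.08, 0, -0.15, 0, 6.2, -0.08, 0, -0.15, 0, 5.9, -0.08, 0, -0.15, 0, 5.9, -0.08, 0, -0.15, 0, 5, -0.08, 0, -0.15, 0, 5, -0.08, 0, -0.15, 0, 5, -0.08, 0, -0.15, 0, 5, -0.08, 0, -0.15, 0], "force": 30}}

```text
t: 10.1
position: [0.4333, 0.0091, 0.0453]
orientation: [0.707, -0.707, 0.001, -0.001]
contact_force: [-0.7, 0.3, -0.6]
gripper_width: 0.636
```

Call:
{"api": "servo_tool", "payload": {"series": [5, 0, 0, 0, 0, 5, 0, 0, 0.2, 0, 5, 0, 0, 0.4, 0, 5, 0, 0, 0.8, 0, 5, 0, 0, 1.5, 0, 5, 0, 0, 3, 0, 5, 0, 0, 5, 0, 5, 0, 0, 7, 0, 5, 0, 0, 9, 0, 5, 0, 0, 10.5, 0, 5, 0, 0, 11, 0, 5, 0, 0, 11, 0]}}

```text
t: 11.1
position: [0.4345, 0.0089, 0.1573]
orientation: [-0.707, 0.707, 0.001, 0.002]
contact_force: [-0.1, 1.3, -1.3]
gripper_width: 0.635
```

```bash
python3 look.py w6; python3 -c "
from h import *; cv2.imwrite('pics/s6.png',robot.grab_frame('scene')[120:300,180:420].repeat(3,0).repeat(3,1))"
```

```text
[0.4345 0.0089 0.1573] [-0.1055  1.2524 -1.3459]
```

View pics/s6.png

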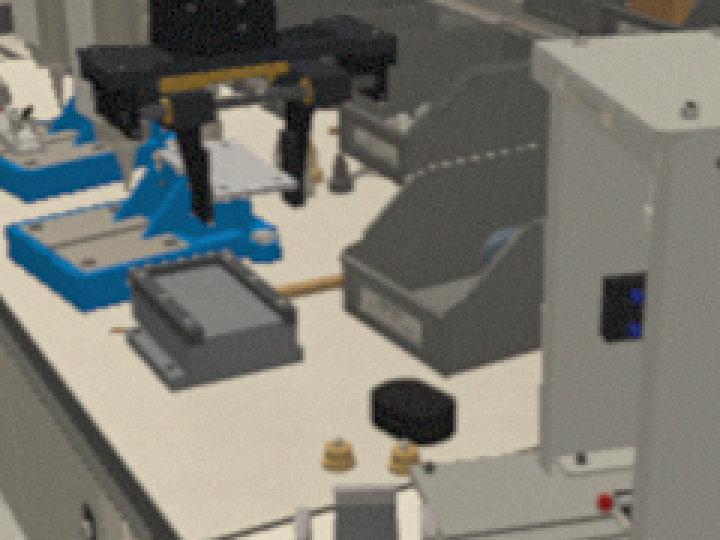

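View pics/w6.png

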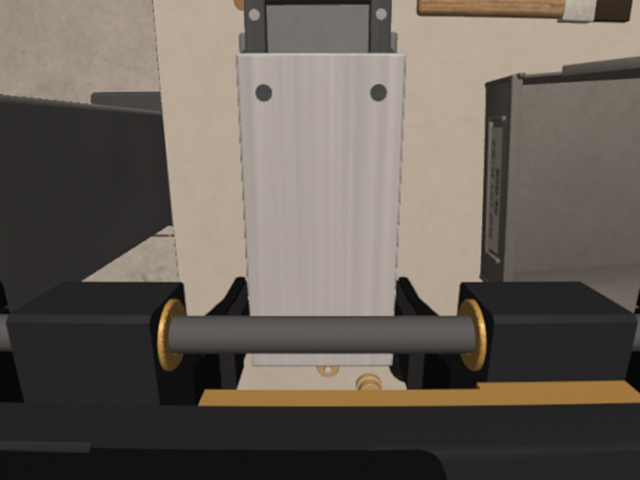

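The plate is held, clear of the slideway, and level (wrist view rows 54–364). I'll move beside the nest so I can measure it with the wrist camera.

Call:
{"api": "servo_tool", "payload": {"series": [5, -0.5, -1, 0.4, -1, 5, -2, -3, 1, -3, 5, -3.5, -5.5, 1.6, -5, 5, -5.2, -8.2, 2.2, -8, 5, -7, -11, 2.8, -11, 5, -8.8, -13.8, 3.3, -14, 5, -10.6, -16.6, 3.8, -17, 5, -12.4, -19.4, 4.3, -20, 5, -14.2, -22.2, 4.3, -23, 5, -16, -25, 4.3, -25, 5, -17.5, -27.4, 4.3, -26, 5, -18.3, -28.8, 4.3, -26]}}

```text
t: 12.2
position: [0.2481, -0.2803, 0.197]
orientation: [0.689, -0.688, 0.161, -0.16]
contact_force: [0.4, 0.7, -0.8]
gripper_width: 0.636
```

Call:
{"api": "servo_tool", "payload": {"series": [5, -0.3, -0.5, 0, 0, 5, -0.3, -0.5, 0, 0, 5, -0.3, -0.5, 0, 0, 5, -0.3, -0.5, 0, 0]}}

```text
t: 12.53
position: [0.2477, -0.2828, 0.1977]
orientation: [0.689, -0.688, 0.16, -0.159]
contact_force: [0.6, 0.1, -1.0]
gripper_width: 0.634
```

```bash
python3 look.py w7
```

```text
[ 0.2477 -0.2828  0.1977] [ 0.5606  0.0506 -0.967 ]
```

View pics/w7.png

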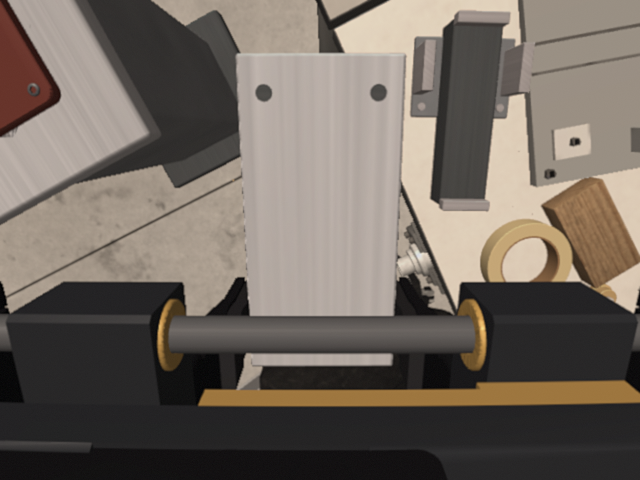

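```bash
python3 -c "
import cv2
i=cv2.imread('pics/w7.png'); a=cv2.resize(i[5:115,405:545],(560,440),interpolation=cv2.INTER_CUBIC); b=cv2.resize(i[180:220,425:500],(225*4//3,160),interpolation=cv2.INTER_CUBIC)
c=cv2.copyMakeBorder(b,0,0,0,560-b.shape[1],cv2.BORDER_CONSTANT); cv2.imwrite('pics/c7.png',cv2.vconcat([a,c]))"
```

```text
(no output)
```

View pics/c7.png

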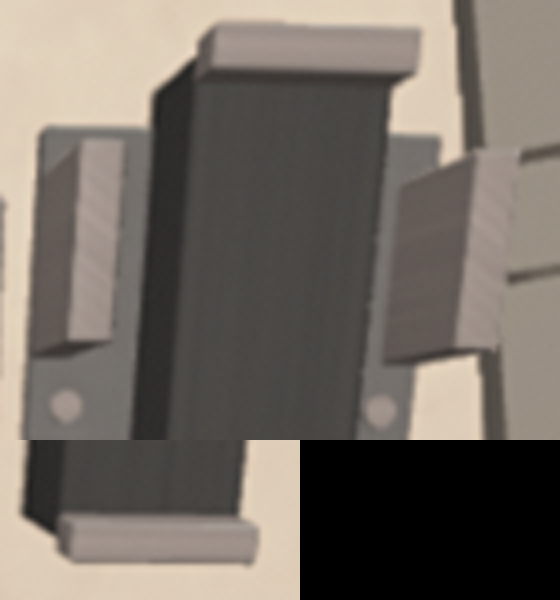

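```bash
python3 - <<'E'
from h import *
np.set_printoptions(precision=4,suppress=True)
P=robot.camera_params("wrist"); s=robot.read_state(); print(s["position"])
A=lambda q:[(405+u/4-.4,5+v/4-.4) for u,v in q]; B=lambda q:[(425+u/4-.4,180+(v-440)/4-.4) for u,v in q]
L=cast(P,A([(200,72),(168,440)])+B([(60,515)]),.032); Rr=cast(P,A([(388,82),(362,440)])+B([(240,515)]),.032)
ang=lambda d:np.degrees(np.arctan2(-d[0],d[1]))
print("top L ang",ang(L[0]-L[2]),"R",ang(Rr[0]-Rr[2]))
sl=cast(P,A([(125,140),(112,340)]),.038); sr=cast(P,A([(478,150),(455,350)]),.038)
print("side",ang(sl[0]-sl[1]),ang(sr[0]-sr[1]))
up=cast(P,A([(212,67),(410,71)]),.041); lo=cast(P,B([(70,519),(258,523)]),.041)
th=np.radians((ang(L[0]-L[2])+ang(Rr[0]-Rr[2]))/2); ex=np.array([np.cos(th),np.sin(th)]); ey=np.array([-np.sin(th),np.cos(th)])
f=lambda p:np.c_[p[:,:2]@ex,p[:,:2]@ey]
print("L",f(L),"R",f(Rr),"sl",f(sl),"sr",f(sr),"up",f(up),"lo",f(lo))
cx1=(f(L)[:,0].mean()+f(Rr)[:,0].mean())/2; cx2=(f(sl)[:,0].mean()+f(sr)[:,0].mean())/2
cy=(f(up)[:,1].mean()+f(lo)[:,1].mean())/2
print("th",np.degrees(th),"cx",cx1,cx2,"cy",cy); print("center", ex*cx1+ey*cy, ex*cx2+ey*cy)
# plate in hand
g=cv2.cvtColor(cv2.imread("pics/w7.png"),cv2.COLOR_BGR2GRAY).astype(float)
E=P["extrinsics"]
from scipy.spatial.transform import Rotation as R
q=s["orientation"]; M=R.from_quat(q[[1,2,3,0]]).as_matrix(); print("tool x",M[:,0],"yaw",np.degrees(np.arctan2(M[1,0],M[0,0])))
pr=[(238,54.5),(404.5,54.5),(393,365),(253,366)]
for dz in(.0025,.0045,.0065):
    w=(cast(P,pr,s["position"][2]+dz)-s["position"])@M; print(dz,w[:,[0,2]])
E
```

```text
[ 0.2478 -0.2828  0.1979]
top L ang -26.804777132354253 R -26.024926253411248
side -26.246277089360436 -26.510454799405707
L [[ 0.4406  0.0034]
 [ 0.4399 -0.0593]
 [ 0.4398 -0.1221]] R [[ 0.4744  0.0025]
 [ 0.4763 -0.0588]
 [ 0.4752 -0.1217]] sl [[ 0.4265 -0.0092]
 [ 0.4266 -0.0425]] sr [[ 0.4891 -0.0096]
 [ 0.4891 -0.0431]] up [[0.4399 0.002 ]
 [0.4743 0.0022]] lo [[ 0.4391 -0.1214]
 [ 0.4751 -0.1218]]
th -26.41485169288275 cx 0.45769605379206124 0.45784980920751706 cy -0.05972507740744587
center [ 0.3833 -0.2571] [ 0.3835 -0.2572]
tool x [ 0.8988 -0.4384 -0.0007] yaw -26.001677704355846
0.0025 [[-0.0277  0.0958]
 [ 0.0273  0.0958]
 [ 0.0288 -0.0198]
 [-0.0277 -0.0203]]
0.0045 [[-0.0273  0.0954]
 [ 0.0269  0.0955]
 [ 0.0284 -0.0186]
 [-0.0273 -0.0191]]
0.0065 [[-0.0269  0.0951]
 [ 0.0265  0.0952]
 [ 0.028  -0.0173]
 [-0.0269 -0.0178]]
```

The nest fit is self-consistent: side stops 62.5 mm apart, end stops 123.7 mm, centre (0.383, -0.257), yaw -26.3°. Before going in I'll check how much room the gripper body has to the tower.

```bash
python3 - <<'E'
from h import *
np.set_printoptions(precision=3,suppress=True)
T=robot.camera_params("top");S=robot.camera_params("scene")
def tri(a,b):
    r=[]
    for P,u in((T,a),(S,b)):
        c=P["extrinsics"][:3,3]; d=cast(P,[u],0)[0]-c; r.append((c,d/np.linalg.norm(d)))
    (c1,d1),(c2,d2)=r; A=np.c_[d1,-d2]; k=np.linalg.lstsq(A,c2-c1,rcond=None)[0]
    p,q=c1+k[0]*d1,c2+k[1]*d2; return (p+q)/2,np.linalg.norm(p-q)
th=np.radians(-26.3); ex=np.array([np.cos(th),np.sin(th)]); ey=np.array([-np.sin(th),np.cos(th)])
tcp=np.array([.3664,-.2914])
for a,b in(((347,180),(358.5,135)),((449,214),(398.5,163))):
    p,e=tri(a,b); print(p,e,"rel tool x,z",(p[:2]-tcp)@ex,(p[:2]-tcp)@ey)
E
```

```text
[ 0.545 -0.171  0.273] 0.013296222025031055 rel tool x,z 0.10697982129989488 0.18683518289158013
[ 0.491 -0.341  0.276] 0.001755492981989898 rel tool x,z 0.1336539692166597 0.010822763090161442
```

Clearance to the tower is about 30 mm. Move over the nest, then descend.

Call:
{"api": "servo_tool", "payload": {"series": [5, 1, -0.1, 0, -0.3, 5, 3, -0.2, -1, -0.3, 5, 6, -0.4, -3, -0.3, 5, 9, -0.6, -5, -0.3, 5, 11, -0.8, -7, -0.3, 5, 11.8, -0.9, -9, -0.3, 5, 11.8, -0.9, -11, -0.3, 5, 11.8, -0.9, -12, -0.3, 5, 11.8, -0.9, -12, -0.3, 5, 11.8, -0.9, -12, -0.3]}}

```text
t: 13.42
position: [0.3652, -0.2921, 0.0782]
orientation: [0.689, -0.688, 0.161, -0.161]
contact_force: [1.3, -0.4, -0.8]
gripper_width: 0.634
```

```bash
python3 look.py w8;  python3 -c "
from h import *; i=cv2.imread('pics/w8.png')[0:400,160:500]; j=robot.grab_frame('scene')[240:380,230:370].repeat(3,0).repeat(3,1); i=cv2.resize(i,(357,420)); cv2.imwrite('pics/c8.png',cv2.hconcat([i,j]))"
```

```text
[ 0.3652 -0.2921  0.0782] [ 1.2937 -0.4325 -0.8013]
```

View pics/c8.png

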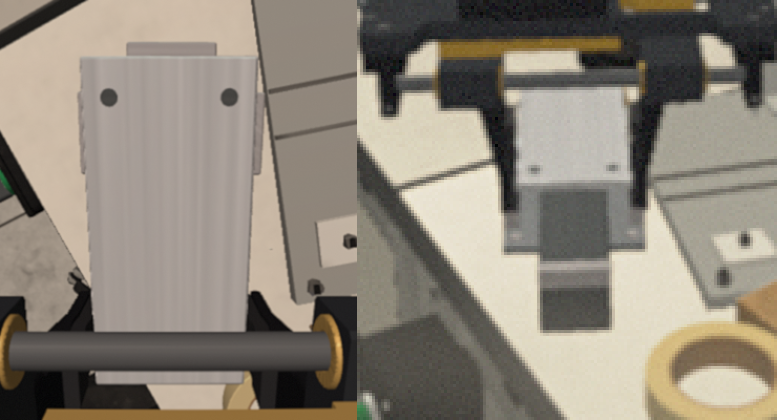

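Both side stops show symmetrically beside the plate, and the far end stop shows beyond its rear edge (crop row 42). Next, the residual offset.

```bash
python3 - <<'E'
from h import *
from scipy.spatial.transform import Rotation as R
np.set_printoptions(precision=4,suppress=True)
P=robot.camera_params("wrist"); s=robot.read_state(); q=s["orientation"]; M=R.from_quat(q[[1,2,3,0]]).as_matrix()
print(s["position"],"yaw",np.degrees(np.arctan2(M[1,0],M[0,0])))
g=cv2.cvtColor(cv2.imread("pics/w8.png"),cv2.COLOR_BGR2GRAY).astype(float)
c=cv2.GaussianBlur(g[25:70,290:355].mean(1)[:,None],(1,3),0)[:,0]; d=np.diff(c); print([(25+i,round(d[i])) for i in range(len(d)) if abs(d[i])>5])
for row in(47,): 
    d=np.diff(g[row,260:400]); print(row,[(260+i,round(d[i])) for i in range(len(d)) if abs(d[i])>12])
d=np.diff(g[110:150].mean(0)); print("side",[(i,round(d[i])) for i in list(range(220,260))+list(range(385,425)) if abs(d[i])>6])
t=lambda uv,z:((cast(P,uv,z)-s["position"])@M)[:,[0,2]]
print("stop outer edge",t([(321,40.5)],.041),"stop cols",t([(281,47),(366,47)],.041))
print("target TCP rel",(np.array([.3664,-.2914,0])-s["position"])@M)
E
```

```text
[ 0.3659 -0.2935  0.0797] yaw -26.386843697534147
[(38, -12), (39, -17), (40, -12), (51, 5), (52, 14), (53, 11), (55, -6)]
47 [(279, -33), (280, -15), (364, -15), (365, 35), (366, 36)]
side [(233, -6), (234, -19), (235, -20), (236, -7), (239, 8), (399, -11), (400, -18), (401, -9), (403, 10), (409, 19), (410, 26), (411, 12), (413, -10), (414, -19), (415, -21), (416, -20), (417, -14), (420, 8), (421, 8), (422, 7)]
stop outer edge [[-0.0003  0.1081]] stop cols [[-0.0172  0.1056]
 [ 0.0187  0.1056]]
target TCP rel [-0.0007  0.0797  0.0021]
```

Call:
{"api": "servo_tool", "payload": {"series": [5, 0.05, 0.1, -0.5, 0, 5, 0.1, 0.2, -1.2, 0, 5, 0.1, 0.2, -2, 0, 5, 0.1, 0.2, -2.8, 0, 5, 0.1, 0.2, -3.2, 0, 5, 0.1, 0.2, -3.2, 0, 5, 0.1, 0.2, -3.2, 0, 5, 0.1, 0.2, -3.2, 0, 5, 0.1, 0.2, -3.2, 0]}}

```text
t: 14.27
position: [0.3665, -0.2912, 0.0466]
orientation: [-0.688, 0.689, -0.161, 0.162]
contact_force: [0.4, 0.0, -0.8]
gripper_width: 0.633
```

Call:
{"api": "servo_tool", "payload": {"series": [5, 0.02, 0, -0.2, 0, 5, 0.02, 0, -0.4, 0, 5, 0.02, 0, -0.6, 0, 5, 0.02, 0, -0.8, 0, 5, 0.02, 0, -0.9, 0, 5, 0.02, 0, -0.9, 0, 5, 0.02, 0, -0.9, 0]}}

```text
t: 14.85
position: [0.3664, -0.2908, 0.0372]
orientation: [0.688, -0.688, 0.162, -0.161]
contact_force: [-0.5, 0.6, -1.2]
gripper_width: 0.638
```

Call:
{"api": "servo_tool", "payload": {"series": [5, 0, -0.04, -0.05, 0, 5, 0, -0.04, -0.1, 0, 5, 0, -0.04, -0.1, 0]}}

```text
t: 15.1
position: [0.3665, -0.2913, 0.0363]
orientation: [-0.688, 0.688, -0.161, 0.161]
contact_force: [-0.0, 0.6, -1.0]
gripper_width: 0.637
```

Call:
{"api": "servo_tool", "payload": {"series": [5, 0, 0, -0.05, 0, 5, 0, 0, -0.05, 0, 5, 0, 0, -0.05, 0]}}

```text
t: 15.35
position: [0.3665, -0.2913, 0.0358]
orientation: [0.688, -0.688, 0.161, -0.161]
contact_force: [0.3, 1.2, -0.7]
gripper_width: 0.636
```

Call:
{"api": "servo_tool", "payload": {"series": [5, 0, 0, -0.05, 0, 5, 0, 0, -0.05, 0, 5, 0, 0, -0.05, 0]}}

```text
t: 15.6
position: [0.3665, -0.2913, 0.0353]
orientation: [0.688, -0.688, 0.161, -0.161]
contact_force: [0.1, 0.0, -0.7]
gripper_width: 0.635
```

Call:
{"api": "servo_tool", "payload": {"series": [5, 0, 0, -0.05, 0, 5, 0, 0, -0.05, 0, 5, 0, 0, -0.05, 0]}}

```text
t: 15.85
position: [0.3665, -0.2913, 0.0348]
orientation: [0.688, -0.688, 0.161, -0.161]
contact_force: [-0.2, 0.5, -1.1]
gripper_width: 0.635
```

Call:
{"api": "servo_tool", "payload": {"series": [5, 0, 0, -0.05, 0, 5, 0, 0, -0.05, 0, 5, 0, 0, -0.05, 0]}}

```text
t: 16.1
position: [0.3665, -0.2913, 0.0343]
orientation: [0.688, -0.688, 0.161, -0.161]
contact_force: [0.2, 0.6, -0.7]
gripper_width: 0.636
```

Call:
{"api": "servo_tool", "payload": {"series": [5, 0, 0, -0.05, 0, 5, 0, 0, -0.05, 0, 5, 0, 0, -0.05, 0]}}

```text
t: 16.35
position: [0.3665, -0.2913, 0.0338]
orientation: [0.688, -0.688, 0.161, -0.161]
contact_force: [0.3, 0.1, -1.0]
gripper_width: 0.635
```

Call:
{"api": "servo_tool", "payload": {"series": [5, 0, 0, -0.05, 0, 5, 0, 0, -0.05, 0, 5, 0, 0, -0.05, 0]}}

```text
t: 16.6
position: [0.3665, -0.2913, 0.0333]
orientation: [0.688, -0.688, 0.161, -0.161]
contact_force: [0.2, 0.4, -0.9]
gripper_width: 0.633
```

Call:
{"api": "servo_tool", "payload": {"series": [5, 0, 0, -0.05, 0, 5, 0, 0, -0.05, 0, 5, 0, 0, -0.05, 0]}}

```text
t: 16.85
position: [0.3665, -0.2913, 0.0328]
orientation: [0.688, -0.688, 0.161, -0.161]
contact_force: [-0.2, -0.8, -0.8]
gripper_width: 0.633
```

Call:
{"api": "servo_tool", "payload": {"series": [5, 0, 0, -0.05, 0, 5, 0, 0, -0.05, 0, 5, 0, 0, -0.05, 0]}}

```text
t: 17.1
position: [0.3665, -0.2913, 0.0323]
orientation: [-0.688, 0.688, -0.161, 0.161]
contact_force: [-0.3, -0.3, 0.0]
gripper_width: 0.636
```

Call:
{"api": "servo_tool", "payload": {"series": [5, 0, 0, -0.03, 0, 5, 0, 0, -0.03, 0, 5, 0, 0, -0.03, 0]}}

```text
t: 17.35
position: [0.3665, -0.2913, 0.0322]
orientation: [-0.688, 0.688, -0.161, 0.161]
contact_force: [0.2, 1.1, 1.3]
gripper_width: 0.636
```

Contact: the load has moved onto the seat. Release with a small opening, then rise slowly.

Call:
{"api": "servo_tool", "payload": {"series": [5.7, 0, 0, 0, 0, 5.8, 0, 0, 0, 0, 5.9, 0, 0, 0, 0, 6.1, 0, 0, 0, 0, 6.4, 0, 0, 0, 0, 6.8, 0, 0, 0, 0, 6.8, 0, 0, 0, 0, 6.8, 0, 0, 0, 0]}}

```text
t: 18.02
position: [0.3665, -0.2913, 0.032]
orientation: [-0.688, 0.688, -0.161, 0.161]
contact_force: [0.1, -0.3, 0.7]
gripper_width: 0.776
```

Call:
{"api": "servo_tool", "payload": {"series": [6.8, 0, 0, 0.3, 0, 6.8, 0, 0, 0.8, 0, 6.8, 0, 0, 1.5, 0, 6.8, 0, 0, 3, 0, 6.8, 0, 0, 5, 0, 6.8, 0, 0, 8, 0, 6.8, 0, 0, 11, 0, 6.8, 0, 0, 13, 0, 6.8, 0, 0, 13, 0, 6.8, 0, 0, 13, 0]}}

```text
t: 18.85
position: [0.3674, -0.2922, 0.1641]
orientation: [-0.688, 0.689, -0.16, 0.163]
contact_force: [-0.2, -0.3, 0.3]
gripper_width: 0.785
```

```bash
python3 look.py w9;  python3 -c "
from h import *; i=cv2.imread('pics/w9.png')[0:400,160:500]; j=robot.grab_frame('scene')[240:380,230:370].repeat(3,0).repeat(3,1); i=cv2.resize(i,(357,420)); cv2.imwrite('pics/c9.png',cv2.hconcat([i,j])); cv2.imwrite('pics/top9.png',robot.grab_frame('top'))"
```

```text
[ 0.3674 -0.2922  0.1641] [-0.1864 -0.2977  0.2926]
```

View pics/c9.png

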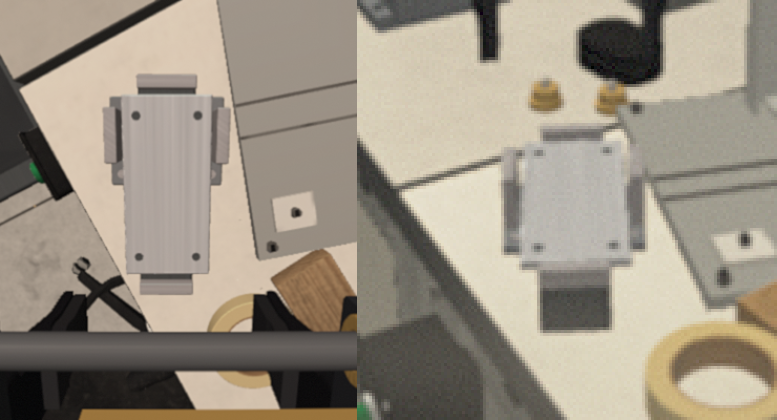

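The wrist crop shows the plate inside all four stops, with its ends at rows 95 and 273 and the stops beyond them. I've used all 12 views, so the remaining checks are numeric: the gaps at each end, and pixel differences around the bystanders.

```bash
python3 - <<'E'
from h import *
from scipy.spatial.transform import Rotation as R
np.set_printoptions(precision=4,suppress=True)
P=robot.camera_params("wrist"); s=robot.read_state(); q=s["orientation"]; M=R.from_quat(q[[1,2,3,0]]).as_matrix()
g=cv2.cvtColor(cv2.imread("pics/w9.png"),cv2.COLOR_BGR2GRAY).astype(float)
t=lambda uv,z:((cast(P,uv,z)-s["position"])@M)[:,[0,2]]
v=cv2.GaussianBlur(g[:,305:335].mean(1)[:,None],(1,3),0)[:,0]; d=np.diff(v)
e=[i for i in range(60,290) if abs(d[i])>6 and abs(d[i])>=max(abs(d[i-1]),abs(d[i+1]))]
print("rows along centre line:")
for i in e: print(i,round(d[i]),"z.0366",t([(320,i+.5)],.0366)[0,1],"z.041",t([(320,i+.5)],.041)[0,1])
for row in(130,):
    h=cv2.GaussianBlur(g[row-8:row+8].mean(0)[None],(3,1),0)[0]; d=np.diff(h)
    for i in range(240,400):
        if abs(d[i])>6 and abs(d[i])>=max(abs(d[i-1]),abs(d[i+1])): print("col",i,round(d[i]),"z.0366",t([(i+.5,row)],.0366)[0,0],"z.038",t([(i+.5,row)],.038)[0,0])
# plate yaw and planarity from four dark screw dots
b=((g<90)*255).astype(np.uint8)
for c in cv2.findContours(b[90:265,275:370],cv2.RETR_EXTERNAL,cv2.CHAIN_APPROX_NONE,offset=(275,90))[0]:
    a=cv2.contourArea(c); (u,w),r=cv2.minEnclosingCircle(c)
    if 15<a<150: print("dot",round(u,1),round(w,1),t([(u,w)],.0366)[0])
a0=cv2.imread("pics/top0.png"); a1=cv2.imread("pics/top9.png")
df=cv2.GaussianBlur(cv2.absdiff(a0,a1).max(2),(5,5),0)
for n,(x,y,k) in dict(tape=(448,274,18),offcut=(446,246,18),case=(299,221,16),b1=(321,236,6),b2=(310,253,6),brush=(185,195,30)).items(): print(n,df[y-k:y+k,x-k:x+k].max())
E
```

```text
rows along centre line:
70 -18 z.0366 0.10764676532921327 z.041 0.10705995278275147
82 -31 z.0366 0.10053941776084636 z.041 0.10006827776951793
89 40 z.0366 0.09635302127724563 z.041 0.0959500151675659
260 -37 z.0366 -0.017083756943936018 z.041 -0.015640571931439827
265 24 z.0366 -0.02078524630041539 z.041 -0.01928181930206666
269 8 z.0366 -0.02376505639151309 z.041 -0.022213132785430783
280 28 z.0366 -0.03204659317001134 z.041 -0.030359887001181852
col 257 -20 z.0366 -0.04135830540710356 z.038 -0.0411456467319417
col 269 -30 z.0366 -0.033584013549881185 z.038 -0.033411613503130266
col 275 42 z.0366 -0.029699289555526098 z.038 -0.02954700628116305
col 360 -28 z.0366 0.025262705623497174 z.038 0.025130372037408276
col 366 23 z.0366 0.029144054305706848 z.038 0.028991621426048855
col 378 25 z.0366 0.03691025029365111 z.038 0.03671760070947678
col 385 -31 z.0366 0.04144311353164378 z.038 0.04122699083119238
col 388 8 z.0366 0.04338643701136496 z.038 0.0431602509457493
dot 318.0 262.5 [-0.0023 -0.0186]
dot 292.0 244.0 [-0.0204 -0.0051]
dot 346.1 244.0 [ 0.0172 -0.005 ]
dot 363.5 130.5 [0.0272 0.0713]
dot 348.0 109.7 [0.017  0.0841]
dot 288.9 109.7 [-0.0208  0.0841]
tape 143
offcut 143
case 12
b1 12
b2 12
brush 12
```

The plate is centred with about 3 mm at each end and about 3.7 mm at each side, and it lies flat. The tape and offcut differences are probably the arm covering them, so I'll move it away and compare again.

Call:
{"api": "servo_tool", "payload": {"series": [6.8, 0, 0, 3, 0, 6.8, -1, 2, 6, 0, 6.8, -1.5, 5, 8, 0, 6.8, -2, 9, 8, 0, 6.8, -2, 13, 8, 0, 6.8, -2, 17, 8, 0, 6.8, -2, 20, 8, 0, 6.8, -2, 23, 8, 0, 6.8, -2, 25, 8, 0, 6.8, -2, 25, 8, 0, 6.8, -2, 25, 8, 0]}}

```text
t: 19.92
position: [0.346, -0.0405, 0.2409]
orientation: [-0.689, 0.689, -0.161, 0.16]
contact_force: [-0.4, 0.2, 0.0]
gripper_width: 0.783
```

```bash
python3 - <<'E'
from h import *
a0=cv2.imread("pics/top0.png"); a1=robot.grab_frame("top"); cv2.imwrite("pics/top10.png",a1)
b0=cv2.imread("pics/scene0.png"); b1=robot.grab_frame("scene")
df=cv2.GaussianBlur(cv2.absdiff(a0,a1).max(2),(5,5),0)
for n,(x,y,k) in dict(tape=(448,274,18),offcut=(446,246,18),case=(299,221,16),b1=(321,236,6),b2=(310,253,6),brush=(185,195,30)).items(): print(n,df[y-k:y+k,x-k:x+k].max())
d2=cv2.GaussianBlur(cv2.absdiff(b0,b1).max(2),(5,5),0)
for n,(x,y,k) in dict(tape=(352,370,25),offcut=(388,353,25),case=(317,257,10),b1=(292,271,5),b2=(314,271,5)).items(): print("scene",n,d2[y-k:y+k,x-k:x+k].max())
s=robot.read_state(); print(s["t"],s["position"],s["contact_force"])
E
```

```text
tape 12
offcut 12
case 12
b1 12
b2 70
brush 12
scene tape 7
scene offcut 8
scene case 15
scene b1 7
scene b2 10
20.0167 [ 0.34621164 -0.04170425  0.24126476] [ 0.58006112 -0.41095404 -0.02856403]
```

```bash
python3 -c "
from station import robot
print(robot.job_done())"
```

```text
the job is handed in; nothing more can be done
None
```

The plate is set down in the nest, released and handed in at about 20 s, with the arm clear and touching nothing.

- **Slide:** I pressed lightly with shut fingertips, about 4–6 N, and slid the plate out until 37–39 mm (a third) overhung.
- **Pinch and lift:** I gripped the overhanging end by its sides at 30 N, lifted it level, and carried it to the nest.
- **Set-down:** I lowered it in 0.3–0.5 mm steps until the load came off the gripper (about 1–2 N), then released it.

**Last checks**
- The wrist view shows the plate flat between all the stops, with roughly 3 mm to spare at each end and 3.7 mm at each side.
- All the bystanders matched their first pictures: tape, offcut and case in both views, the brush in the top view.
- The one mismatch was a loose brass part in the final top view. It is most likely the arm passing over it, because it matched in the top view just before and in the final scene view.
- The rough top-camera estimate of the nest was about 3 mm off the wrist-camera one. I used the wrist camera, and the final gaps confirmed it.

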